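Free a frame from the pinned holding clamp and pack the job tray

TASK

Take the job off the station: draw every locking pin out of the clamp's bores and park each one upright, well into a free notch of the clamp's side rail, collar resting on the rail; only then pull the jaw fully open by its wing-screw tab, lay the brown frame flat in the job tray, and afterwards slide the jaw fully shut again. Lay the two thick blue lens blanks flat in the tray too, at any time, with nothing resting on top of anything else. Leave the chuck key hanging in its notch, and the pliers and the white dish where they are.

Things in the scene. Friction and masses are not known exactly. Their poses are not given: they have to be found in the camera images.
- clamp: Cast aluminium holding clamp, fixed; place and turn vary. Origin at bench level, z up; mm: bed x -115..75, y -92..100, top 12 high. Bore block (robot side) x -104..-68, y -90..90, top 70, four upright 12 mm through bores. Frame lies on rests 22 high against the fixed back jaw (face x 47.5, top 44). Notched side rail x -118..86, y 93..145, top 70, 12 thick.
- jaw (a joint): Opening of the sliding jaw, m: 0 shut, 0.030 fully open; slides along clamp -x (towards the bore block), stays where left, about 3 N friction. A pin in any bore blocks it (2 to 3 mm of play). Shut, its lip (35 to 40 mm high) reaches 8 mm over the frame's near edge, so the frame cannot be lifted until the jaw is open.
- jaw_tab (a point): Middle of the top of the jaw's upright steel wing-screw tab, 84 mm above the bench when level. The tab is 26 mm (along clamp x) by 14 mm (along clamp y), 45 mm tall above the jaw; pinch it along clamp y and draw it along clamp -x. It moves with the jaw; its axes are those of the clamp.
- tray_in (a point): Centre of the inner floor (4 to 5 mm above the bench) of the grey open job tray, fixed to the bench; inside 192 mm (its x) by 222 mm (its y), walls 4 mm thick, rim 40 mm above the bench. Axes are the tray's own.
- frame: Brown acetate spectacle frame front, lying flat: 45 mm (its x) by 131 mm (its y), 8 mm thick; bridge in the middle 18 mm wide (y), 14 mm long (x), 14 mm high. Origin on the underside, under the bridge; z up. Each side of the bridge is a lens opening 33 (x) by 49 mm (y), through which a finger fits to pinch the bridge along the frame's y. About 40 g.
- pin0: Steel locking pin, loose, standing in bore 0 (clamp x -86, y -67.5 mm) at the start if present (two to four are; None at the start: absent). Origin on its axis at its collar's underside, 70 mm high at the start; z up. Shank 10 mm diameter, 50 mm long below the collar; collar 24 mm diameter, 4 mm thick; above it a round grip 16 mm diameter, top 38 mm above the origin. About 60 g.
- pin1: Steel locking pin, loose, standing in bore 1 (clamp x -86, y -22.5 mm) at the start if present (two to four are; None at the start: absent). Origin on its axis at its collar's underside, 70 mm high at the start; z up. Shank 10 mm diameter, 50 mm long below the collar; collar 24 mm diameter, 4 mm thick; above it a round grip 16 mm diameter, top 38 mm above the origin. About 60 g.
- pin2: Steel locking pin, loose, standing in bore 2 (clamp x -86, y 22.5 mm) at the start if present (two to four are; None at the start: absent). Origin on its axis at its collar's underside, 70 mm high at the start; z up. Shank 10 mm diameter, 50 mm long below the collar; collar 24 mm diameter, 4 mm thick; above it a round grip 16 mm diameter, top 38 mm above the origin. About 60 g.
- pin3: Steel locking pin, loose, standing in bore 3 (clamp x -86, y 67.5 mm) at the start if present (two to four are; None at the start: absent). Origin on its axis at its collar's underside, 70 mm high at the start; z up. Shank 10 mm diameter, 50 mm long below the collar; collar 24 mm diameter, 4 mm thick; above it a round grip 16 mm diameter, top 38 mm above the origin. About 60 g.
- notch0 (a point): Parking place in notch 0 of the side rail, at the rail's top face (clamp x -100, y 122 mm, 70 mm high). The notch is an upright U slot 15 mm wide through the rail, closed 7.5 mm inward (-y) of this point, open at the rail's outer edge 22.5 mm outward (clamp +y). A parked pin hangs with its shank in the slot, collar lying on the rail. Axes: the clamp's.
- key0: T-shaped chuck key hanging in notch 0 if present (exactly one of five is; None: absent); it occupies that notch and stays. Origin on its axis under its collar (24 mm diameter); cross bar 46 mm long along clamp y, 10 mm thick, top 26 mm above the origin; shank 9 mm diameter, 42 mm below.
- notch1 (a point): Parking place in notch 1 of the side rail, at the rail's top face (clamp x -58, y 122 mm, 70 mm high). The notch is an upright U slot 15 mm wide through the rail, closed 7.5 mm inward (-y) of this point, open at the rail's outer edge 22.5 mm outward (clamp +y). A parked pin hangs with its shank in the slot, collar lying on the rail. Axes: the clamp's.
- key1: T-shaped chuck key hanging in notch 1 if present (exactly one of five is; None: absent); it occupies that notch and stays. Origin on its axis under its collar (24 mm diameter); cross bar 46 mm long along clamp y, 10 mm thick, top 26 mm above the origin; shank 9 mm diameter, 42 mm below.
- notch2 (a point): Parking place in notch 2 of the side rail, at the rail's top face (clamp x -16, y 122 mm, 70 mm high). The notch is an upright U slot 15 mm wide through the rail, closed 7.5 mm inward (-y) of this point, open at the rail's outer edge 22.5 mm outward (clamp +y). A parked pin hangs with its shank in the slot, collar lying on the rail. Axes: the clamp's.
- key2: T-shaped chuck key hanging in notch 2 if present (exactly one of five is; None: absent); it occupies that notch and stays. Origin on its axis under its collar (24 mm diameter); cross bar 46 mm long along clamp y, 10 mm thick, top 26 mm above the origin; shank 9 mm diameter, 42 mm below.
- notch3 (a point): Parking place in notch 3 of the side rail, at the rail's top face (clamp x 26, y 122 mm, 70 mm high). The notch is an upright U slot 15 mm wide through the rail, closed 7.5 mm inward (-y) of this point, open at the rail's outer edge 22.5 mm outward (clamp +y). A parked pin hangs with its shank in the slot, collar lying on the rail. Axes: the clamp's.
- key3: T-shaped chuck key hanging in notch 3 if present (exactly one of five is; None: absent); it occupies that notch and stays. Origin on its axis under its collar (24 mm diameter); cross bar 46 mm long along clamp y, 10 mm thick, top 26 mm above the origin; shank 9 mm diameter, 42 mm below.
- notch4 (a point): Parking place in notch 4 of the side rail, at the rail's top face (clamp x 68, y 122 mm, 70 mm high). The notch is an upright U slot 15 mm wide through the rail, closed 7.5 mm inward (-y) of this point, open at the rail's outer edge 22.5 mm outward (clamp +y). A parked pin hangs with its shank in the slot, collar lying on the rail. Axes: the clamp's.
- key4: T-shaped chuck key hanging in notch 4 if present (exactly one of five is; None: absent); it occupies that notch and stays. Origin on its axis under its collar (24 mm diameter); cross bar 46 mm long along clamp y, 10 mm thick, top 26 mm above the origin; shank 9 mm diameter, 42 mm below.
- lens0: Blue round lens blank lying on the bench, 56 mm diameter, upright edge 14 mm high, 17.5 mm thick in the middle, about 50 g. Origin at the centre of its flat underside, z up.
- lens1: Blue round lens blank lying on the bench, 56 mm diameter, upright edge 14 mm high, 17.5 mm thick in the middle, about 50 g. Origin at the centre of its flat underside, z up.
- dish: Round white lens pad dish, bystander, 90 mm diameter, 22 mm high, beyond the work. Origin under its centre.
- pliers: Steel pliers, bystander, lying flat, about 150 mm long along its x, 45 mm wide, 10 mm thick. Origin under its middle.
There are look-alikes about, which are no part of the job. Leave any purple or yellow look-alike of the pin1 alone.

How it is judged:
By the outcome, as a careful person would: the job done as asked, in the order asked, and still so for the second after the job is handed in, with the robot touching nothing.
Of pin0, pin1, pin2, pin3 only 2 to 4 are there at a start; the rules pass over those that are not, and their reading is None.
Of key0, key1, key2, key3, key4 only 1 to 1 are there at a start; the rules pass over those that are not, and their reading is None.
At some moment in a run one of lens0, lens1 may be knocked a few centimetres aside while the robot is not near it.
It also fails if it takes over 210 s, if anything falls off the work surface, if the arm or the gripper's body presses on something with over 40 N, if the wrist force passes 120 N, or if a joint passes its speed limit or range.

ROBOT

A 6-joint arm with a two-finger parallel gripper is mounted at the origin on the work surface. World frame = base frame: x ahead of the robot, y to its left, z up, the work surface at z = 0. Lengths are in m, angles in rad, forces in N, time in s.
With the tool pointing down it reaches from about 0.35 to 0.925 m from the base axis. Payload 6.4 kg.
Tool frame: the origin (TCP) lies midway between the tips of the shut fingers; the grasp point (between the pads) lies 19 mm behind it; z points along the fingers, y is the line along which they close (so a half turn about z gives the same grasp; the last joint's range is limited). The gripper opens to 94 mm and grips with 3 to 60 N. Pads are 16 mm wide; open, the fingers measure 119 mm over their backs; the gripper's body (75 mm by 177 mm) begins 78 mm behind the grasp point.
Start: joints at [1.132, 0.245, 1.558, -0, 1.339, -0.174], TCP at [0.17, 0.627, 0.205] pointing down, gripper open.
Joint ranges: [-3.13, 3.13], [-1.02, 2.26], [0.13, 2.54], [-0.95, 4.09], [0.21, 2.88], [-2.74, 2.74]. Speed limits (rad/s): [2.57, 2.57, 3.14, 3.14, 3.14, 3.14].

INTERFACE

Orientations are given as a 3x3 rotation matrix whose columns are the frame's x, y, z axes.
In Python, from workcell import ctrl gives the robot as it stands.
- The arm moves only by the tool apply_moves, never from a script. Its argument "commands" is a list of rows, each a list of 5 numbers: the shift along the tool's x, y, z in mm, then the turn about the tool's z in degrees, then the closure, from -1 (fully open) to 1 (shut). A call has exactly 10 rows; each row is the pose to reach, as a shift and turn from the pose commanded when the call began, along the tool's axes at that moment; what a row does not reach only later rows make up. A row lasts 1/8 s, in which the tool goes at most 62.5 mm and 10.7 degrees, less where a joint would pass 70% of its speed; a pose out of reach is approached as far as the arm can. A call with a gripper value outside its range is refused whole. The fingers move at their own pace and stop on an object; the grip force is fixed at half the most. Time passes only in rows, so rows that repeat a pose let the fingers close, or fill a call up. It gives the time, the measured TCP pose, the force, the opening and the grip force at its end, in the units of the state.
- ctrl.state(): the state, without advancing time (a new reading comes with each control period).
- ctrl.capture(name): name is "scene" or "top" or "wrist"; returns the picture (400x640x3 uint8, blue, green, red); there is no depth.
- ctrl.get_calibration(name): a dict with "camera_matrix" (3x3 intrinsics, pixels), "position" and "rotation" of the camera in the world. Camera axes: x right, y down, z forward; pixel columns grow to the right and rows downward; lengths in m; the calibration is good to about 2 mm. A picture is of the moment at which its call begins: read the wrist's pose just before it. get_calibration takes no time and is no camera call; for the wrist camera it gives the pose at the moment of the call.
- ctrl.sign_off(): hands the job in; it is judged then, once.
Trained networks look in the newest picture that a camera, given by its name, has taken for a name from the list of things; names that differ only in an ending like _2 or _b are one class to them, and where a whole thing is asked for, a point or a joint stands for the part that bears it (a point fixed in the world has none). Each returns a list of dicts, best first, with "score" (0 to 1); they miss things now and then, are a little off and sometimes report something else, mostly with a low value. They report only what shows in the picture. A call takes as long as a camera call. They do not tell look-alikes from the thing itself.
- ctrl.spot_in(thing, camera): "xy" ([column, row] in pixels, amid what is visible of it).
- ctrl.silhouettes(thing, camera): "region" (400x640 bool, what is visible of it) and "xy" ([column, row] in pixels, amid what is visible of it).
The state is a dict: "time": time; "joint_pos": joint angles; "qvel": joint speeds; "tau": joint torques, N m; "ee_pos": TCP position; "orientation": TCP orientation; "ft_force": force on the tool from outside, world axes, zero at the start; "wrist_torque": the same for the moment, N m; "grip_width": finger opening in m; "finger_force": force on a finger pad.
Only numpy, scipy, OpenCV 4.12 (cv2) and the standard library are available. Lean on these libraries where they do the work, as an engineer would, in place of code of your own. Each camera call takes 0.05 s, during which the arm holds its last target. There are 200 camera calls.

## Working session

There is one attempt and no reset: what is moved stays moved. The work goes in short steps, Python scripts to look and compute and a tool call to move; the robot and the scene stay as the last step left them, time stands still between calls to the robot, and variables do not carry over. Pictures are saved under pics/ and viewed, at most 14 in all, crops included, and the job is handed in when it is done.

Besides the shell and the picture viewer there is one more tool, called as name([rows], argument=value, ...), one row to a line, values as JSON. apply_moves: Moves the arm, as the interface text tells. Its arguments: {"type":"object","properties":{"commands":{"type":"array","items":{"type":"array","items":{"type":"number"}}}},"required":["commands"]}

```bash
mkdir -p pics; ls
python3 - <<'E'
from workcell import ctrl
import cv2,numpy as np
s=ctrl.state();print(s['time'],s['ee_pos'],s['orientation'],s['grip_width'])
for c in ['scene','top','wrist']:
    im=ctrl.capture(c);cv2.imwrite(f'pics/{c}0.png',im)
    k=ctrl.get_calibration(c);print(c,np.round(k['camera_matrix'],1).tolist(),np.round(k['position'],3),np.round(k['rotation'],3).tolist())
for c in ['top','scene']:
    for t in ['pin0','key0','lens0','dish','pliers','frame','jaw_tab','clamp']:
        print(c,t,[(np.round(d['xy'],1).tolist(),round(d['score'],2)) for d in ctrl.spot_in(t,c)])
E
```

```text
pics
0.0 [0.16985003 0.62680951 0.20437483] [[-9.65138790e-01  2.61737431e-01 -7.96099265e-04]
 [ 2.61738440e-01  9.65137360e-01 -1.69267515e-03]
 [ 3.25308698e-04 -1.84203622e-03 -9.99998251e-01]] 0.0938657429150344
scene [[428.6, 0.0, 315.1], [0.0, 428.6, 206.5], [0.0, 0.0, 1.0]] [0.959 0.572 0.786] [[-0.821, 0.414, -0.393], [0.571, 0.573, -0.588], [-0.018, -0.707, -0.707]]
top [[367.1, 0.0, 323.0], [0.0, 367.1, 198.3], [0.0, 0.0, 1.0]] [ 0.492 -0.016  0.97 ] [[-0.02, -0.995, 0.096], [-1.0, 0.02, 0.003], [-0.005, -0.096, -0.995]]
wrist [[360.4, 0.0, 317.5], [0.0, 360.4, 197.0], [0.0, 0.0, 1.0]] [0.091 0.648 0.383] [[0.26, 0.927, 0.27], [0.966, -0.249, -0.075], [-0.002, 0.281, -0.96]]
top pin0 [([275.9, 276.7], 0.53), ([232.1, 240.4], 0.48), ([284.0, 301.4], 0.48), ([223.1, 290.3], 0.47), ([248.4, 286.4], 0.38)]
top key0 [([215.2, 223.9], 0.51)]
top lens0 [([340.3, 180.6], 0.87), ([334.4, 241.7], 0.72)]
top dish [([332.8, 130.9], 0.78)]
top pliers [([246.6, 137.0], 0.69)]
top frame [([273.1, 196.4], 0.7), ([255.4, 212.6], 0.37), ([266.5, 242.6], 0.29)]
top jaw_tab [([268.9, 217.6], 0.97), ([268.5, 243.2], 0.64)]
top clamp [([253.5, 214.1], 0.77), ([247.6, 133.6], 0.41)]
scene pin0 [([406.7, 218.4], 0.66), ([417.7, 197.4], 0.56), ([459.3, 237.7], 0.55), ([440.1, 230.3], 0.5), ([408.6, 251.7], 0.48)]
scene key0 [([414.1, 277.6], 0.63), ([368.7, 268.5], 0.19)]
scene lens0 [([284.3, 230.8], 0.83), ([344.3, 206.3], 0.79)]
scene dish [([409.2, 255.0], 0.68), ([242.5, 254.8], 0.64), ([373.8, 269.6], 0.61)]
scene pliers [([292.3, 330.2], 0.74)]
scene frame [([348.9, 260.1], 0.89), ([387.2, 223.0], 0.18)]
scene jaw_tab [([367.9, 252.8], 0.89), ([372.2, 265.2], 0.72)]
scene clamp [([375.0, 265.8], 0.59)]
```

Run:
```python
import cv2
a=cv2.imread('pics/top0.png')[100:340,170:490];cv2.imwrite('pics/top0c.png',cv2.resize(a,(800,600),interpolation=cv2.INTER_CUBIC))
a=cv2.imread('pics/scene0.png')[150:390,200:520];cv2.imwrite('pics/scene0c.png',cv2.resize(a,(800,600),interpolation=cv2.INTER_CUBIC))
```

```text
(no output)
```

View pics/top0c.png

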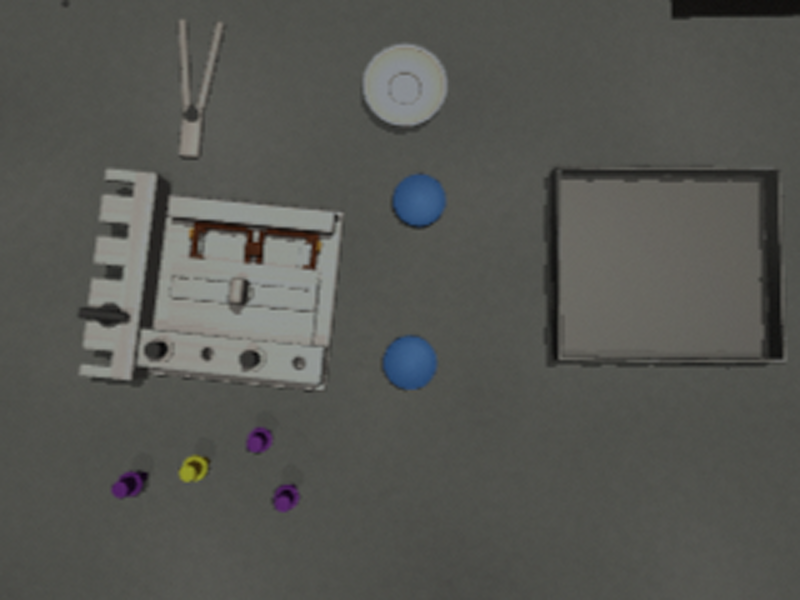

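View pics/scene0c.png

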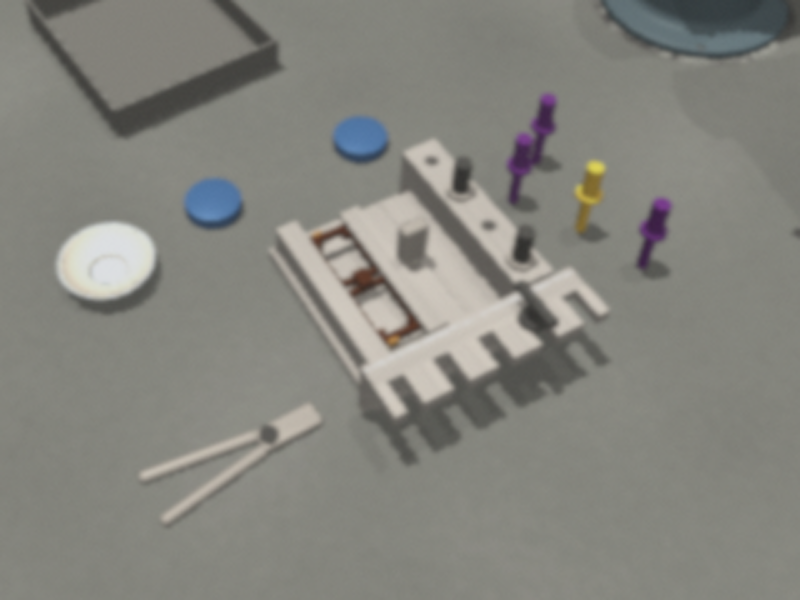

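Top crop: real (dark) pins stand in bores 1 and 3, at (250,357) and (155,348). The key is in notch 1 at (105,315). The lenses are at (419,200) and (410,362), and the tray is at right. The purple and yellow pins standing in front of the clamp are look-alikes. The scene view agrees.

```bash
cat > h.py <<'E'
import numpy as np,cv2
from scipy.optimize import least_squares
from workcell import ctrl
def cal(c):
    k=ctrl.get_calibration(c);return [np.array(k[n]) for n in('camera_matrix','position','rotation')]
def proj(k,P):
    q=(np.atleast_2d(P)-k[1])@k[2]@k[0].T;return q[:,:2]/q[:,2:]
def onz(k,uv,z):
    d=k[2]@np.linalg.solve(k[0],[uv[0],uv[1],1.]);return k[1]+d*(z-k[1][2])/d[2]
def tri(obs):
    A=0;b=0
    for k,uv in obs:
        d=k[2]@np.linalg.solve(k[0],[uv[0],uv[1],1.]);d/=np.linalg.norm(d);M=np.eye(3)-np.outer(d,d);A=A+M;b=b+M@k[1]
    return np.linalg.solve(A,b)
def W(p,P): # clamp pose p=x,y,yaw(,z)
    c,s=np.cos(p[2]),np.sin(p[2]);P=np.atleast_2d(np.array(P,float));z=p[3] if len(p)>3 else 0
    return np.c_[p[0]+c*P[:,0]-s*P[:,1],p[1]+s*P[:,0]+c*P[:,1],P[:,2]+z]
def fit(obs,p0): # obs: list (k, uv Nx2, P Nx3)
    f=lambda p:np.concatenate([(proj(k,W(p,P))-uv).ravel() for k,uv,P in obs])
    r=least_squares(f,p0,loss='soft_l1');return r.x,np.round(f(r.x).reshape(-1,2),1)
E
python3 - <<'E'
from h import *
kt,ks=cal('top'),cal('scene')
T=lambda a:np.array(a,float)/2.5+[170,100]; S=lambda a:np.array(a,float)/2.5+[200,150]
R=[[.086,.093,.07],[-.118,.093,.07],[.086,.145,.07],[-.118,.145,.07],[-.086,.0225,.07],[-.086,-.0675,.07]]
ut=T([[158,173],[131,380],[106,170],[80,376],[207,353],[299,363]])
us=S([[365,375],[575,270],[395,418],[608,310],[488,226],[431,160]])
for o in ([(kt,ut,R)],[(ks,us,R)],[(kt,ut,R),(ks,us,R)]):
    for p0 in ([.45,.2,0],[.45,.2,0,0]):
        p,r=fit(o,p0);print(np.round(p,4),r.tolist() if len(o)>1 else '')
p,r=fit([(kt,ut,R),(ks,us,R)],[.45,.2,0])
# pins/key/lens two views
for n,a,b in [('pinA',(276.,276.7),None)]:pass
print('lens1',tri([(kt,(334.4,241.7)),(ks,(344.3,206.3))]),'lens0',tri([(kt,(340.3,180.6)),(ks,(284.3,230.8))]))
print('tab',tri([(kt,T((237,281))),(ks,S((410,230)))]), onz(kt,T((237,282)),.084), W(p,[0,0,.084]))
print('pin1',W(p,[-.086,-.0225,.07]),'pin3',W(p,[-.086,.0675,.07]))
print('tray rim', [onz(kt,T(q),.04).round(4).tolist() for q in [(557,168),(778,170),(785,362),(557,360)]])
print('dish',onz(kt,(332.8,130.9),.01))
E
```

```text
[ 0.5586  0.1276 -0.1174] 
[ 0.5587  0.1282 -0.1174 -0.0024] 
[ 0.5606  0.133  -0.1139] 
[ 0.5587  0.1313 -0.1139 -0.0032] 
[ 0.5592  0.1302 -0.1154] [[-1.4, 0.2], [-0.6, -0.2], [-1.3, -0.6], [-1.3, -0.6], [-0.7, 0.2], [-0.8, -0.2], [-1.9, -4.0], [-2.7, -2.1], [0.4, -0.5], [0.5, -0.4], [-0.1, -1.1], [-0.2, -0.5]]
[ 0.5581  0.1296 -0.1164 -0.0052] [[-0.6, 0.9], [0.2, 0.1], [-0.4, 0.2], [-0.4, -0.3], [-0.1, 0.6], [-0.4, 0.2], [-1.8, -3.1], [-2.9, -0.9], [0.4, 0.4], [0.1, 0.7], [-0.2, 0.1], [-0.2, 0.7]]
lens1 [ 0.4666211  -0.03668971  0.00547598] lens0 [ 0.63101795 -0.05869885 -0.00153206]
tab [0.5437079  0.1318935  0.07814268] [0.54486306 0.12884357 0.084     ] [[0.55924854 0.13018716 0.084     ]]
pin1 [[0.4712301  0.11773713 0.07      ]] pin3 [[0.48159097 0.20713877 0.07      ]]
tray rim [[0.6579, -0.1929, 0.04], [0.6511, -0.4188, 0.04], [0.456, -0.4139, 0.04], [0.4625, -0.1855, 0.04]]
dish [ 0.76481413 -0.04209205  0.01      ]
```

apply_moves([
  [-60,-51,0,-1,-1],
  [-110,-93,0,-2,-1],
  [-160,-135,0,-3,-1],
  [-210,-177,0,-4,-1],
  [-260,-219,0,-5,-1],
  [-310,-261,0,-6,-1],
  [-360,-304,0,-7,-1],
  [-410,-346,0,-8,-1],
  [-443,-374,0,-8.6,-1],
  [-443,-374,0,-8.6,-1],
])

```text
time: 2.2
ee_pos: [0.5013, 0.1478, 0.2057]
orientation: [[-0.993, 0.119, 0.001], [0.119, 0.993, -0.0], [-0.001, -0.0, -1.0]]
ft_force: [0.3, -0.3, -0.1]
grip_width: 0.0941
finger_force: 0.0
```

Run:
```python
from h import *
s=ctrl.state();print(s['time'],s['ee_pos'],s['orientation'].round(4).tolist() if hasattr(s['orientation'],'round') else s['orientation'])
kw=cal('wrist');im=ctrl.capture('wrist');cv2.imwrite('pics/w1.png',im)
p=[.5592,.1302,-.1154]
P=[[.086,.093,.07],[-.118,.093,.07],[.086,.145,.07],[-.118,.145,.07],[-.086,.0225,.07],[-.086,-.0675,.07],[-.086,.0675,.108],[-.086,-.0225,.108]]
print(proj(kw,W(p,P)).round(1).tolist())
cv2.imwrite('pics/w1v.png',cv2.resize(im,(800,500),interpolation=cv2.INTER_CUBIC))
for t in ['pin0','key0','jaw_tab','frame']: print(t,[(np.round(d['xy'],1).tolist(),round(d['score'],2)) for d in ctrl.spot_in(t,'wrist')])
```

```text
2.2 [0.50126779 0.14783716 0.20568621] [[-0.9929, 0.1186, 0.0005], [0.1186, 0.9929, -0.0001], [-0.0005, -0.0, -1.0]]
[[399.9, 325.0], [414.8, 119.8], [451.2, 325.0], [475.7, 119.7], [332.0, 157.0], [229.7, 157.2], [391.6, 165.4], [276.0, 165.6]]
pin0 [([278.1, 159.1], 0.92), ([223.1, 6.1], 0.92), ([264.1, 62.5], 0.76), ([331.6, 20.4], 0.59), ([380.0, 162.0], 0.55), ([14.6, 251.9], 0.2)]
key0 [([440.8, 191.4], 0.82), ([14.3, 251.6], 0.52)]
jaw_tab [([307.4, 210.6], 0.59)]
frame [([304.6, 263.2], 0.78), ([445.1, 191.7], 0.28), ([381.4, 163.7], 0.15)]
```

View pics/w1v.png

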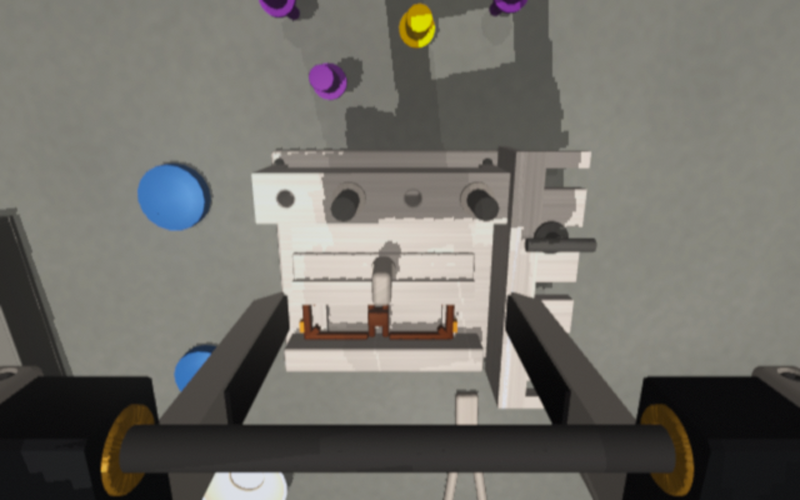

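The wrist view shows pin tops at (345,206) and (484,206), empty bores at (285,199) and (413,199), and the key at (560,243). The fit is within about 3 px, so I refine it using all the views.

Run:
```python
from h import *
kt,ks,kw=cal('top'),cal('scene'),cal('wrist')
T=lambda a:np.array(a,float)/2.5+[170,100]; S=lambda a:np.array(a,float)/2.5+[200,150]
R=[[.086,.093,.07],[-.118,.093,.07],[.086,.145,.07],[-.118,.145,.07],[-.086,.0225,.07],[-.086,-.0675,.07]]
ut=T([[158,173],[131,380],[106,170],[80,376],[207,353],[299,363]])
us=S([[365,375],[575,270],[395,418],[608,310],[488,226],[431,160]])
Pw=[[.086,.093,.07],[-.118,.093,.07],[-.118,.145,.07],[-.086,.0225,.07],[-.086,-.0675,.07],[-.086,.0675,.108],[-.086,-.0225,.108],[-.068,-.09,.07],[-.104,-.09,.07],[-.068,.09,.07]]
uw=np.array([[499,408],[513,149],[590,150],[413,199],[285,199],[484,206],[345,206],[255,223],[253,172],[508,221]])/1.25
print(fit([(kw,uw,Pw)],[.56,.13,-.11]))
p,r=fit([(kw,uw,Pw),(kw,uw,Pw),(kt,ut,R),(ks,us,R)],[.56,.13,-.11]);print(p,r.tolist())
for n,P in dict(pin3=[-.086,.0675,.07],pin1=[-.086,-.0225,.07],n3=[.026,.122,.07],n4=[.068,.122,.07]).items():print(n,W(p,P).round(4))
```

```text
(array([ 0.55731628,  0.13319313, -0.10412225]), array([[ 0.1, -1. ],
       [ 2.3,  0.7],
       [ 1.7, -0.6],
       [-0.3, -1.6],
       [-0.2, -0.9],
       [ 2.3,  0.9],
       [-2.1,  1.8],
       [ 0.2,  0. ],
       [-2.2,  0.3],
       [-0.8,  0.2]]))
[ 0.55751131  0.13294289 -0.10565928] [[-0.3, -0.7], [2.2, 1.1], [1.6, -0.0], [-0.4, -1.3], [-0.3, -0.8], [2.2, 1.3], [-2.3, 2.0], [0.0, 0.1], [-2.3, 0.4], [-0.9, 0.6], [-0.3, -0.7], [2.2, 1.1], [1.6, -0.0], [-0.4, -1.3], [-0.3, -0.8], [2.2, 1.3], [-2.3, 2.0], [0.0, 0.1], [-2.3, 0.4], [-0.9, 0.6], [-2.9, 1.2], [-1.3, 1.0], [-2.8, 0.7], [-2.1, 0.8], [-1.5, 1.1], [-1.6, 0.3], [0.3, -3.4], [-1.1, -2.1], [2.9, 0.1], [2.2, -0.6], [1.2, -1.0], [0.7, -0.2]]
pin3 [[0.4791 0.2091 0.07  ]]
pin1 [[0.4696 0.1196 0.07  ]]
n3 [[0.5962 0.2515 0.07  ]]
n4 [[0.638  0.2471 0.07  ]]
```

apply_moves([
  [15,30,38,-0.5,-1],
  [29,58,75,-0.5,-1],
  [29,58,75,-0.5,-1],
  [29,58,75,-0.5,-1],
  [29,58,75,-0.5,-1],
  [29,58,75,-0.5,-1],
  [29,58,75,-0.5,-1],
  [29,58,75,-0.5,-1],
  [29,58,75,-0.5,-1],
  [29,58,75,-0.5,-1],
])

```text
time: 3.7
ee_pos: [0.4776, 0.2114, 0.1304]
orientation: [[-0.994, 0.106, -0.0], [0.106, 0.994, -0.0], [0.0, -0.0, -1.0]]
ft_force: [-0.7, -0.2, 0.0]
grip_width: 0.094
finger_force: 0.0
```

Run:
```python
from h import *
s=ctrl.state();print(s['time'],s['ee_pos'],s['orientation'][0])
kw=cal('wrist');im=ctrl.capture('wrist')
a=ctrl.silhouettes('pin0','wrist')
for d in a:
    ys,xs=np.nonzero(d['region']);print(d['score'],d['xy'],xs.min(),xs.max(),ys.min(),ys.max(),len(xs))
for p in ([.5575,.1329,-.1057],[.5573,.1332,-.1041],[.5592,.1302,-.1154]):print(proj(kw,W(p,[[-.086,.0675,.108],[-.086,.0675,.070],[-.086,-.0225,.108],[-.086,.0225,.07],[-.1,.122,.07]])).round(1).tolist())
cv2.imwrite('pics/w2v.png',cv2.resize(im[:300,160:560],(800,600),interpolation=cv2.INTER_CUBIC))
```

```text
3.7 [0.47757306 0.21136163 0.13038496] [-9.94387531e-01  1.05798882e-01 -1.88050429e-04]
0.97 [159.3, 103.1] 126 193 85 121 1730
0.87 [178.3, 224.9] 149 200 202 252 1544
0.84 [343.9, 16.9] 324 361 0 37 1203
0.73 [308.4, 228.7] 295 328 205 253 1259
0.69 [245.1, 50.2] 224 267 31 70 1351
0.64 [97.8, 18.5] 55 145 0 39 2267
[[315.7, 236.6], [316.0, 215.6], [165.8, 236.3], [251.9, 215.5], [395.0, 196.6]]
[[316.0, 236.0], [316.2, 215.2], [166.0, 236.0], [252.1, 215.2], [395.2, 196.0]]
[[313.0, 240.6], [313.7, 219.2], [163.4, 239.0], [249.7, 218.5], [392.5, 201.0]]
```

View pics/w2v.png

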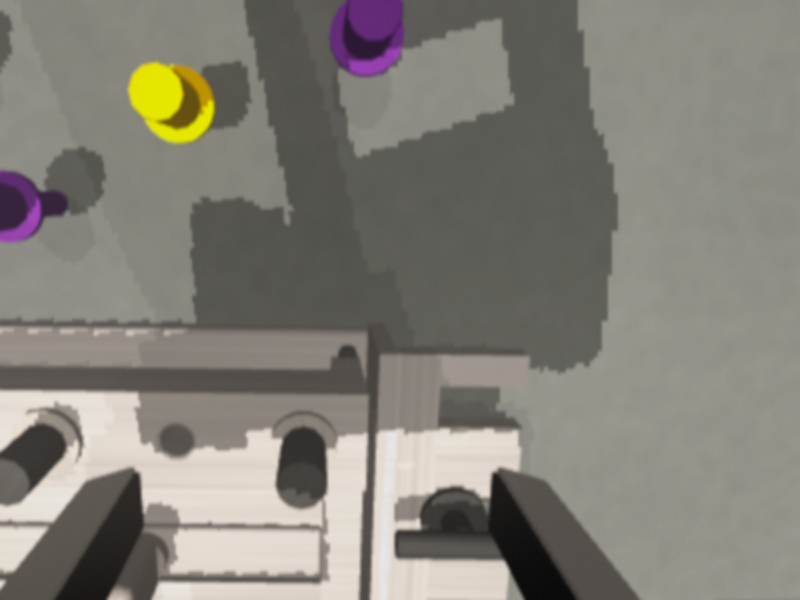

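Run:
```python
from h import *
kw=cal('wrist');s=ctrl.state()
print('tcp px',proj(kw,s['ee_pos']))
print(onz(kw,(311,242.5),.108),onz(kw,(311.5,214),.074),onz(kw,(167.5,240),.108),onz(kw,(248.5,220),.07))
P=[[-.086,.0675,.108],[-.086,.0675,.074],[-.086,-.0225,.108],[-.086,.0225,.07]]
p,r=fit([(kw,np.array([[311,242.5],[311.5,214],[167.5,240],[248.5,220]]),P)],[.558,.13,-.11]);print(p,r.tolist(),W(p,[-.086,.0675,0]))
```

```text
tcp px [[319.45269348 249.5987648 ]]
[0.48263976 0.20587063 0.108     ] [0.47619136 0.20630695 0.074     ] [0.47206076 0.12010503 0.108     ] [0.47738657 0.16149104 0.07      ]
[ 0.55992445  0.12947865 -0.11295601] [[0.5, -0.9], [0.8, 8.0], [-5.4, 0.3], [-0.0, -0.5]] [[0.48208083 0.20624206 0.        ]]
```

apply_moves([
  [-4.3,-3.9,0,-0.4,0],
  [-4.3,-3.9,0,-0.4,0],
  [-4.3,-3.9,20,-0.4,0],
  [-4.3,-3.9,40,-0.4,0],
  [-4.3,-3.9,51,-0.4,0],
  [-4.3,-3.9,51,-0.4,0],
  [-4.3,-3.9,51,-0.4,0.4],
  [-4.3,-3.9,51,-0.4,0.7],
  [-4.3,-3.9,51,-0.4,1],
  [-4.3,-3.9,51,-0.4,1],
])

```text
time: 5.05
ee_pos: [0.4817, 0.2071, 0.0799]
orientation: [[-0.995, 0.099, 0.001], [0.099, 0.995, 0.0], [-0.001, 0.0, -1.0]]
ft_force: [-0.1, -0.3, 2.0]
grip_width: 0.0153
finger_force: 30.0
```

apply_moves([
  [0,0,-20,0,1],
  [0,0,-45,0,1],
  [0,0,-70,0,1],
  [0,0,-85,0,1],
  [-30,15,-85,0,1],
  [-60,30,-85,0,1],
  [-90,45,-85,0,1],
  [-112.7,55,-85,0,1],
  [-112.7,55,-85,0,1],
  [-112.7,55,-85,0,1],
])

```text
time: 6.3
ee_pos: [0.5981, 0.2504, 0.1638]
orientation: [[-0.995, 0.099, -0.002], [0.099, 0.995, -0.0], [0.002, -0.001, -1.0]]
ft_force: [-0.8, -0.6, -1.3]
grip_width: 0.0151
finger_force: 30.0
```

Run:
```python
from h import *
s=ctrl.state();print(s['time'],s['ee_pos'],s['grip_width'])
im=ctrl.capture('wrist');cv2.imwrite('pics/w3.png',im)
kw=cal('wrist');p=[.5595,.130,-.113]
print(proj(kw,W(p,[[.026,.122,.07],[-.016,.122,.07],[.026,.1145,.07],[.0335,.145,.07],[.0185,.145,.07]])).round(1).tolist())
im2=ctrl.capture('scene');
a=cv2.resize(im[100:300,220:420],(600,600),interpolation=cv2.INTER_CUBIC);cv2.imwrite('pics/w3v.png',a)
cv2.imwrite('pics/s3v.png',cv2.resize(im2[200:330,290:450],(640,520),interpolation=cv2.INTER_CUBIC))
```

```text
6.3 [0.59810235 0.25044912 0.1638088 ] 0.015147624223241183
[[316.4, 201.2], [317.2, 148.2], [306.9, 201.0], [345.1, 210.6], [345.8, 192.5]]
```

View pics/w3v.png

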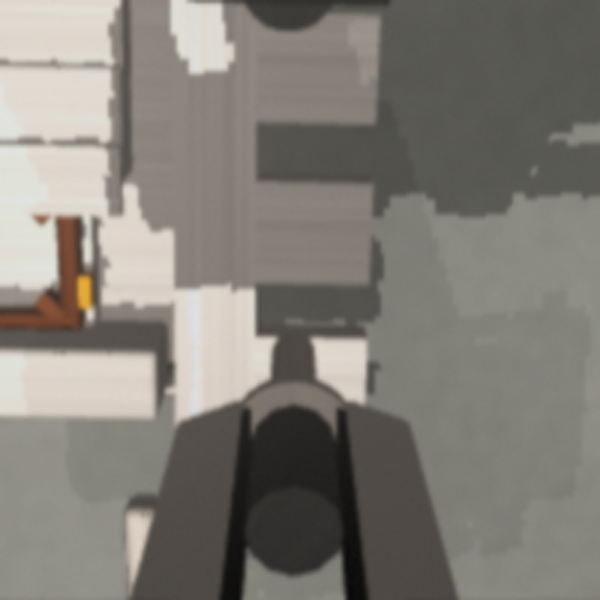

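Run:
```python
from h import *
kw=cal('wrist');e=np.array(ctrl.state()['ee_pos']);R=np.array(ctrl.state()['orientation'])
top=onz(kw,(317.7,276.7),.192);tip=onz(kw,(317.6,211.5),.104)
n3=onz(kw,(317,203.5),.07);n2=onz(kw,(317,150.8),.07);n3b=onz(kw,(305.7,203.5),.07)
tp=onz(kw,(317.7,229),.154)
for n,q in dict(top=top,tip=tip,n3=n3,n2=n2,end=n3b,tp=tp).items():print(n,((q-e)@R*1000).round(1))
```

```text
top [ -1.   -0.9 -27.8]
tip [ 1.4 -1.  60.2]
n3 [-3.4 -1.5 94.2]
n2 [38.6 -1.5 94.3]
end [ -3.4 -10.4  94.2]
tp [ 7.9 -0.9 10.2]
```

apply_moves([
  [-1.5,0,10,0,1],
  [-1.5,0,20,0,1],
  [-1.5,0,28,0,1],
  [-1.5,0,34,0,1],
  [-1.5,0,40,0,1],
  [-1.5,0,50,0,1],
  [-1.5,0,60,0,1],
  [-1.5,0,70,0,1],
  [-1.5,0,78,0,1],
  [-1.5,0,78,0,1],
])

```text
time: 7.65
ee_pos: [0.6, 0.2504, 0.0854]
orientation: [[-0.995, 0.099, -0.002], [0.099, 0.995, -0.0], [0.002, -0.001, -1.0]]
ft_force: [-0.4, -1.0, -1.1]
grip_width: 0.0155
finger_force: 30.0
```

apply_moves([
  [0,0,3,0,1],
  [0,0,5,0,1],
  [0,0,5,0,1],
  [0,0,5,0,0.5],
  [0,0,5,0,0],
  [0,0,5,0,0],
  [0,0,-15,0,0],
  [0,0,-40,0,0],
  [0,0,-65,0,0],
  [0,0,-65,0,0],
])

```text
time: 8.9
ee_pos: [0.6026, 0.251, 0.1555]
orientation: [[-0.995, 0.099, 0.007], [0.099, 0.995, 0.001], [-0.006, 0.002, -1.0]]
ft_force: [0.0, 0.5, 0.7]
grip_width: 0.0469
finger_force: 0.0
```

Run:
```python
from h import *
s=ctrl.state();e=np.array(s['ee_pos']);R=np.array(s['orientation']);print(s['time'],e,s['grip_width'])
im=ctrl.capture('wrist');im2=ctrl.capture('scene');kt=ctrl.capture('top')
a=cv2.resize(im[100:300,200:440],(480,400),interpolation=cv2.INTER_CUBIC)
b=cv2.resize(im2[230:350,310:430],(400,400),interpolation=cv2.INTER_CUBIC)
cv2.imwrite('pics/c4.png',np.hstack([a,b])[:,:800])
```

```text
8.9 [0.60263089 0.25102454 0.15548094] 0.046948313364407974
```

View pics/c4.png

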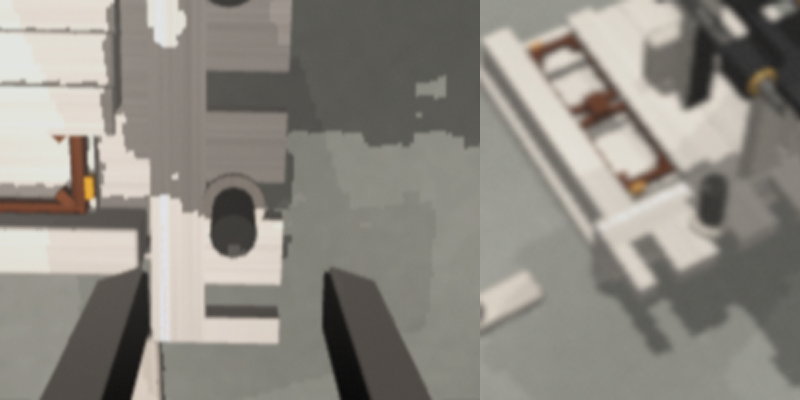

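Pin 3 is parked upright in notch 3, at left-panel (235,220), collar down on the rail. Next is pin 1.

apply_moves([
  [35,-45,0,0.7,-0.2],
  [70,-90,0,0.7,-0.2],
  [100,-128,0,0.7,-0.2],
  [113.7,-144.7,0,0.7,-0.2],
  [113.7,-144.7,0,0.7,-0.2],
  [113.7,-144.7,0,0.7,-0.2],
  [113.7,-144.7,0,0.7,-0.2],
  [113.7,-144.7,0,0.7,-0.2],
  [113.7,-144.7,0,0.7,-0.2],
  [113.7,-144.7,0,0.7,-0.2],
])

```text
time: 10.3
ee_pos: [0.4732, 0.1179, 0.1514]
orientation: [[-0.994, 0.111, -0.0], [0.111, 0.994, -0.0], [0.0, -0.0, -1.0]]
ft_force: [1.0, -0.1, 0.2]
grip_width: 0.0568
finger_force: 0.0
```

Run:
```python
from h import *
s=ctrl.state();e=np.array(s['ee_pos']);R=np.array(s['orientation']);print(s['time'],e)
kw=cal('wrist');im=ctrl.capture('wrist')
for d in ctrl.silhouettes('pin0','wrist'):
    ys,xs=np.nonzero(d['region']);print(d['score'],d['xy'],xs.min(),xs.max(),ys.min(),ys.max())
for t in ([.4725,.1178,.108],[.4725,.1178,.074]):print(proj(kw,t))
cv2.imwrite('pics/w5.png',cv2.resize(im[120:300,220:420],(600,540),interpolation=cv2.INTER_CUBIC))
```

```text
10.3 [0.4731791  0.11786923 0.15142984]
0.98 [250.9, 14.9] 230 270 0 35
0.6 [299.3, 94.4] 284 315 77 110
0.59 [386.0, 41.8] 367 406 25 63
0.59 [473.4, 14.5] 444 509 0 32
[[318.91885831 220.74141458]]
[[318.77909249 205.04823899]]
```

View pics/w5.png

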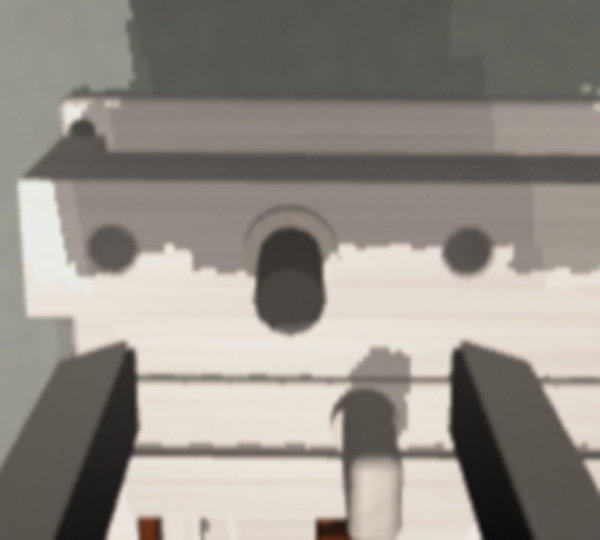

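Pin 1's top is at crop (290,300), within 1 mm of the finger middle, so I go down and grip.

apply_moves([
  [0.5,-0.7,20,0,0],
  [0.5,-0.7,45,0,0],
  [0.5,-0.7,65,0,0],
  [0.5,-0.7,71.5,0,0],
  [0.5,-0.7,71.5,0,0],
  [0.5,-0.7,71.5,0,0.4],
  [0.5,-0.7,71.5,0,0.7],
  [0.5,-0.7,71.5,0,1],
  [0.5,-0.7,71.5,0,1],
  [0.5,-0.7,71.5,0,1],
])

```text
time: 11.65
ee_pos: [0.4728, 0.1171, 0.0803]
orientation: [[-0.994, 0.111, 0.0], [0.111, 0.994, -0.0], [-0.0, 0.0, -1.0]]
ft_force: [0.1, 0.7, 1.9]
grip_width: 0.0156
finger_force: 30.0
```

apply_moves([
  [0,0,-30,0,1],
  [0,0,-60,0,1],
  [0,0,-90,0,1],
  [-38,36,-90,0,1],
  [-77,73,-90,0,1],
  [-116,110,-90,0,1],
  [-145,138,-90,0,1],
  [-154.5,146.5,-90,0,1],
  [-154.5,146.5,-90,0,1],
  [-154.5,146.5,-90,0,1],
])

```text
time: 12.9
ee_pos: [0.6414, 0.2448, 0.1698]
orientation: [[-0.994, 0.111, -0.001], [0.111, 0.994, -0.0], [0.001, -0.001, -1.0]]
ft_force: [0.1, -0.9, -1.2]
grip_width: 0.0153
finger_force: 30.0
```

Run:
```python
from h import *
s=ctrl.state();e=np.array(s['ee_pos']);print(s['time'],e,s['grip_width'],s['orientation'][0])
im=ctrl.capture('wrist')
cv2.imwrite('pics/w6.png',cv2.resize(im[100:300,220:420],(600,600),interpolation=cv2.INTER_CUBIC))
```

```text
12.9 [0.64141924 0.24476341 0.16981583] 0.015346311590064804 [-9.93764128e-01  1.11498884e-01 -9.25978089e-04]
```

View pics/w6.png

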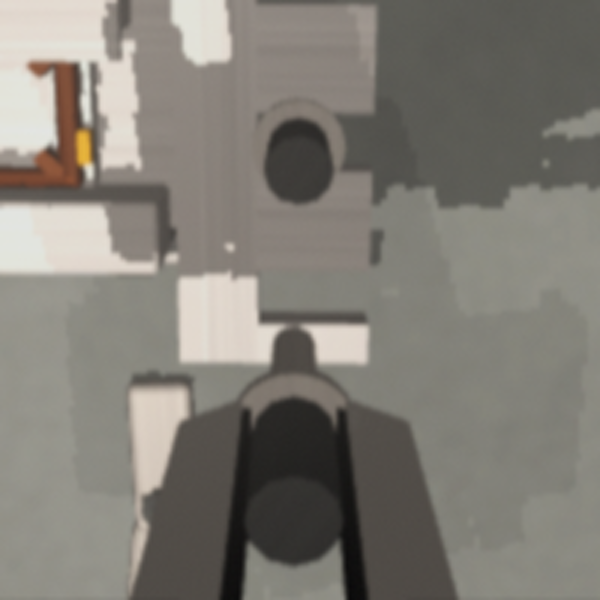

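Pin tip and slot line up as they did for notch 3, with the slot centred at row ≈296 and closed end at column 259. I lower it.

apply_moves([
  [0,0,20,0,1],
  [0,0,35,0,1],
  [0,0,45,0,1],
  [0,0,55,0,1],
  [0,0,65,0,1],
  [0,0,75,0,1],
  [0,0,83,0,1],
  [0,0,88,0,1],
  [0,0,89,0,1],
  [0,0,89,0,1],
])

```text
time: 14.2
ee_pos: [0.6425, 0.2456, 0.0812]
orientation: [[-0.994, 0.111, 0.0], [0.111, 0.994, 0.0], [-0.0, 0.0, -1.0]]
ft_force: [-0.1, -0.4, -0.4]
grip_width: 0.0154
finger_force: 30.0
```

apply_moves([
  [0,0,0,0,0.5],
  [0,0,0,0,0],
  [0,0,0,0,0],
  [0,0,-25,0,0],
  [0,0,-50,0,0],
  [0,0,-75,0,0],
  [30,-40,-75,0,-0.2],
  [60,-85,-75,0,-0.2],
  [84,-126.7,-75,0,-0.2],
  [84,-126.7,-75,0,-0.2],
])

```text
time: 15.45
ee_pos: [0.5432, 0.1274, 0.1558]
orientation: [[-0.994, 0.114, -0.001], [0.114, 0.994, -0.0], [0.001, -0.0, -1.0]]
ft_force: [1.0, -0.5, 0.6]
grip_width: 0.0564
finger_force: 0.0
```

Run:
```python
from h import *
s=ctrl.state();e=np.array(s['ee_pos']);print(s['time'],e,s['grip_width'],s['orientation'][0])
im=ctrl.capture('wrist');im2=ctrl.capture('scene');kw=cal('wrist')
for t in ['jaw_tab','frame','pin0']:print(t,[(np.round(d['xy'],1).tolist(),round(d['score'],2)) for d in ctrl.spot_in(t,'wrist')])
print('pred',proj(kw,[[.545,.129,.084]]))
a=cv2.resize(im[100:300,200:440],(480,400),interpolation=cv2.INTER_CUBIC)
b=cv2.resize(im2[240:340,320:400],(320,400),interpolation=cv2.INTER_CUBIC)
cv2.imwrite('pics/c7.png',np.hstack([a,b]))
```

```text
15.45 [0.54321939 0.12736534 0.15575527] 0.0564012311488965 [-9.93525553e-01  1.13606042e-01 -8.01911433e-04]
jaw_tab [([325.6, 178.8], 0.57)]
frame [([319.1, 243.8], 0.63)]
pin0 [([485.6, 264.0], 0.87), ([275.1, 3.3], 0.66), ([473.0, 294.5], 0.6)]
pred [[318.97021285 207.49405904]]
```

View pics/c7.png

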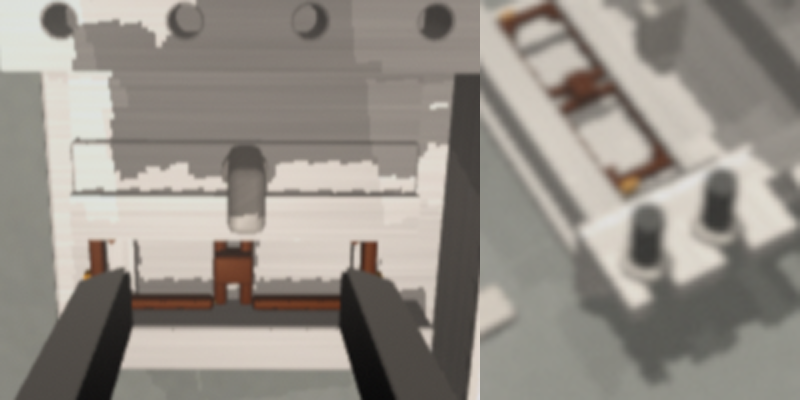

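Run:
```python
from h import *
s=ctrl.state();e=np.array(s['ee_pos']);R=np.array(s['orientation'])
kw=cal('wrist')
for n,uv,z in [('tab',(323.5,199.5),.084),('tabfar',(323.5,217.5),.084),('bridge',(200+233/2,100+270/2),.036),('fr left end',(200+88/2,100+270/2),.03),('fr right',(200+378/2,100+270/2),.03),('fr far edge',(316,100+309/2),.03),('jaw lip edge',(320,100+241/2),.04)]:
    q=onz(kw,uv,z);print(n,q.round(4),((q-e)@R*1000).round(1))
```

```text
tab [0.5396 0.1336 0.084 ] [ 6.5  3.3 72.3]
tabfar [0.5533 0.1322 0.084 ] [-7.3  3.4 72.3]
bridge [0.5862 0.1233 0.036 ] [-40.9  -1.9 120.3]
fr left end [0.5815 0.0574 0.03  ] [-43.5 -67.9 126.3]
fr right [0.5958 0.1885 0.03  ] [-43.3  64.  126.3]
fr far edge [0.6079 0.1204 0.03  ] [-62.8  -2.4 126.3]
jaw lip edge [0.5714 0.128  0.04  ] [-25.7   1.1 116.3]
```

apply_moves([
  [5.5,3.4,0,0,0],
  [5.5,3.4,30,0,0],
  [5.5,3.4,60,0,0],
  [5.5,3.4,90,0,0],
  [5.5,3.4,105,0,0],
  [5.5,3.4,105,0,0],
  [5.5,3.4,105,0,0.5],
  [5.5,3.4,105,0,1],
  [5.5,3.4,105,0,1],
  [5.5,3.4,105,0,1],
])

```text
time: 16.95
ee_pos: [0.54, 0.1317, 0.0516]
orientation: [[-0.994, 0.111, 0.0], [0.111, 0.994, -0.003], [-0.001, -0.003, -1.0]]
ft_force: [-1.2, -7.1, 2.7]
grip_width: 0.0139
finger_force: 30.0
```

apply_moves([
  [2,-0.4,0,0,1],
  [6,-0.5,0,0,1],
  [10,-0.6,0,0,1],
  [14,-0.6,0,0,1],
  [18,-0.6,0,0,1],
  [22,-0.6,0,0,1],
  [26,-0.6,0,0,1],
  [29,-0.6,0,0,1],
  [30.5,-0.6,0,0,1],
  [30.5,-0.6,0,0,1],
])

```text
time: 18.2
ee_pos: [0.5102, 0.1352, 0.0516]
orientation: [[-0.994, 0.111, 0.002], [0.111, 0.994, -0.001], [-0.002, -0.001, -1.0]]
ft_force: [3.9, -5.3, 1.1]
grip_width: 0.014
finger_force: 30.0
```

apply_moves([
  [0.7,-0.3,0,0,1],
  [1,-0.3,0,0,1],
  [1.5,-0.3,0,0,1],
  [1.5,-0.3,0,0,1],
  [1.5,-0.3,0,0,1],
  [1.5,-0.3,0,0,1],
  [1.5,-0.3,0,0,1],
  [1.5,-0.3,0,0,1],
  [1.5,-0.3,0,0,1],
  [1.5,-0.3,0,0,1],
])

```text
time: 19.45
ee_pos: [0.5102, 0.1352, 0.0516]
orientation: [[-0.994, 0.111, 0.006], [0.111, 0.994, -0.0], [-0.006, 0.0, -1.0]]
ft_force: [9.4, -4.4, -4.9]
grip_width: 0.0138
finger_force: 30.0
```

apply_moves([
  [-1,0,0,0,1],
  [-1,0,0,0,0.4],
  [-1,0,0,0,-0.2],
  [-1,0,0,0,-0.2],
  [-1,0,-40,0,-0.2],
  [-1,0,-80,0,-0.2],
  [-20,-2,-110,0,-0.2],
  [-45,-3,-110,0,-0.2],
  [-61,-3,-110,0,-0.2],
  [-61,-3,-110,0,-0.2],
])

```text
time: 20.7
ee_pos: [0.5683, 0.1258, 0.1607]
orientation: [[-0.994, 0.111, -0.001], [0.111, 0.994, 0.0], [0.001, 0.0, -1.0]]
ft_force: [-1.2, 0.1, -0.1]
grip_width: 0.0564
finger_force: 0.0
```

Run:
```python
from h import *
s=ctrl.state();e=np.array(s['ee_pos']);print(s['time'],e,s['grip_width'],s['orientation'][0])
im=ctrl.capture('wrist');kw=cal('wrist')
for d in ctrl.silhouettes('frame','wrist'):
    ys,xs=np.nonzero(d['region']);print(d['score'],d['xy'],xs.min(),xs.max(),ys.min(),ys.max())
print('pred bridge',proj(kw,W([.5595,.130,-.113],[[.025,0,.036],[.0475,0,.03]])))
cv2.imwrite('pics/w8.png',cv2.resize(im[90:290,200:440],(720,600),interpolation=cv2.INTER_CUBIC))
```

```text
20.7 [0.56834023 0.12584014 0.16072696] 0.05641155162874721 [-9.93800649e-01  1.11175369e-01 -5.54369358e-04]
0.8 [307.0, 200.7] 240 389 177 227
0.21 [153.6, 259.6] 121 181 235 289
pred bridge [[322.19141543 207.56566374]
 [321.93817554 228.90882655]]
```

View pics/w8.png

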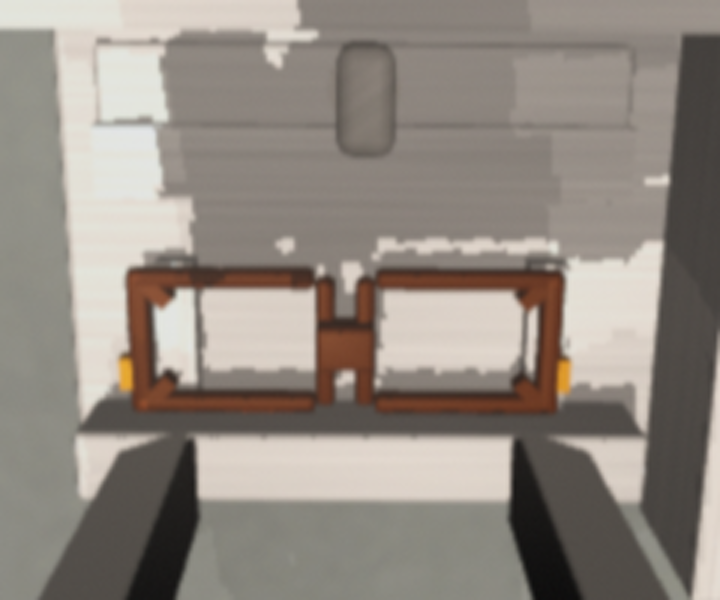

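Run:
```python
from h import *
s=ctrl.state();e=np.array(s['ee_pos']);R=np.array(s['orientation'])
kw=cal('wrist');V=lambda a,b:(200+a/3,90+b/3)
for n,uv,z in [('bridge',V(346,347),.036),('L',V(130,340),.03),('R',V(562,340),.03),('near',V(346,272),.03),('far',V(346,410),.03),('tab',V(365,100),.084),('lens',(153.6,259.6),.014)]:
    q=onz(kw,uv,z);print(n,q.round(4),((q-e)@R*1000).round(1))
print(proj(kw,e))
```

```text
bridge [0.5816 0.1214 0.036 ] [-14.9  -3.  124.5]
L [0.5742 0.0571 0.03  ] [-14.7 -67.7 130.5]
R [0.5883 0.1857 0.03  ] [-14.4  61.6 130.4]
near [0.5605 0.1237 0.03  ] [  6.3  -3.  130.5]
far [0.6035 0.1189 0.03  ] [-36.9  -3.  130.4]
tab [0.5072 0.1345 0.084 ] [60.5  1.7 76.6]
lens [ 0.6267 -0.0448  0.014 ] [ -78.2 -163.2  146.4]
[[319.40159922 249.53271802]]
```

apply_moves([
  [-15,-2.8,0,0,0.1],
  [-15,-2.8,40,0,0.1],
  [-15,-2.8,80,0,0.1],
  [-15,-2.8,110,0,0.1],
  [-15,-2.8,125,0,0.1],
  [-15,-2.8,134,0,0.1],
  [-15,-2.8,134,0,0.1],
  [-15,-2.8,134,0,0.5],
  [-15,-2.8,134,0,1],
  [-15,-2.8,134,0,1],
])

```text
time: 22.05
ee_pos: [0.5832, 0.1215, 0.0277]
orientation: [[-0.994, 0.111, 0.001], [0.111, 0.994, 0.0], [-0.001, 0.0, -1.0]]
ft_force: [-1.5, 0.5, 3.0]
grip_width: 0.0177
finger_force: 30.0
```

apply_moves([
  [0,0,-30,0,1],
  [0,0,-60,0,1],
  [0,0,-90,0,1],
  [-8,-50,-95,-1,1],
  [-16,-100,-95,-2,1],
  [-24,-150,-95,-3,1],
  [-33,-200,-95,-4,1],
  [-41,-250,-95,-4.3,1],
  [-49,-300,-95,-4.3,1],
  [-57,-350,-95,-4.3,1],
])

```text
time: 23.3
ee_pos: [0.6004, -0.2344, 0.1221]
orientation: [[-0.999, 0.036, 0.0], [0.036, 0.999, -0.0], [-0.0, -0.0, -1.0]]
ft_force: [0.6, -0.0, -0.7]
grip_width: 0.0178
finger_force: 30.0
```

apply_moves([
  [-4,-35,0,0,1],
  [-7,-70,0,0,1],
  [-7,-70,30,0,1],
  [-7,-70,60,0,1],
  [-7,-70,85,0,1],
  [-7,-70,100,0,1],
  [-7,-70,107,0,1],
  [-7,-70,110,0,1],
  [-7,-70,110,0,1],
  [-7,-70,110,0,1],
])

```text
time: 24.55
ee_pos: [0.6055, -0.3033, 0.0129]
orientation: [[-0.999, 0.036, 0.001], [0.036, 0.999, -0.001], [-0.001, -0.001, -1.0]]
ft_force: [-0.0, 0.7, -1.1]
grip_width: 0.0176
finger_force: 30.0
```

apply_moves([
  [0,0,1,0,1],
  [0,0,2,0,1],
  [0,0,2,0,1],
  [0,0,2,0,0.6],
  [0,0,2,0,0.2],
  [0,0,2,0,0.2],
  [0,0,-30,0,0.2],
  [0,0,-70,0,0.2],
  [0,0,-120,0,0.2],
  [0,0,-120,0,0.2],
])

```text
time: 25.8
ee_pos: [0.6078, -0.3049, 0.1379]
orientation: [[-0.999, 0.036, 0.008], [0.036, 0.999, -0.006], [-0.008, -0.006, -1.0]]
ft_force: [-0.2, -0.5, -0.2]
grip_width: 0.0379
finger_force: 0.0
```

Run:
```python
from h import *
s=ctrl.state();e=np.array(s['ee_pos']);print(s['time'],e,s['orientation'][0])
ctrl.capture('top');ctrl.capture('scene');kt,ks=cal('top'),cal('scene')
for c,k in (('top',kt),('scene',ks)):
    for d in ctrl.silhouettes('lens0',c)[:3]:
        ys,xs=np.nonzero(d['region']);m=(xs.mean(),ys.mean());print(c,round(d['score'],2),np.round(m,1),len(xs),onz(k,m,.010).round(4))
```

```text
25.8 [ 0.60776849 -0.30492443  0.13790345] [-0.9993164   0.03605357  0.00817775]
top 0.89 [337.5 179.5] 352 [ 0.6334 -0.0516  0.01  ]
top 0.64 [334.1 244.6] 354 [ 0.463  -0.0388  0.01  ]
top 0.62 [266.5 225.8] 1078 [0.5151 0.1366 0.01  ]
scene 0.88 [285.6 230.7] 421 [ 0.6323 -0.0472  0.01  ]
scene 0.81 [344.2 205.5] 308 [ 0.4641 -0.0327  0.01  ]
```

apply_moves([
  [-4,50,0,0,-1],
  [-8,100,0,0,-1],
  [-12,150,0,0,-1],
  [-15,200,0,0,-1],
  [-18,254,0,0,-1],
  [-18,254,0,0,-1],
  [-18,254,0,0,-1],
  [-18,254,0,0,-1],
  [-18,254,0,0,-1],
  [-18,254,0,0,-1],
])

```text
time: 27.25
ee_pos: [0.6321, -0.0506, 0.1319]
orientation: [[-0.999, 0.037, -0.0], [0.037, 0.999, -0.0], [0.0, -0.0, -1.0]]
ft_force: [0.6, 0.4, 0.4]
grip_width: 0.0937
finger_force: 0.0
```

```bash
cat > lens.py <<'E'
from h import *
s=ctrl.state();e=np.array(s['ee_pos']);R=np.array(s['orientation']);print(s['time'],e,R[0])
kw=cal('wrist');ctrl.capture('wrist')
for d in ctrl.silhouettes('lens0','wrist')[:3]:
    ys,xs=np.nonzero(d['region']);u=((xs.min()+xs.max())/2,(ys.min()+ys.max())/2)
    q=onz(kw,u,.012);print(round(d['score'],2),u,xs.min(),xs.max(),ys.min(),ys.max(),q.round(4),((q-e)@R*1000).round(1))
E
python3 lens.py
```

```text
27.25 [ 0.63211597 -0.05056604  0.13193869] [-9.99306496e-01  3.72360817e-02 -3.39126153e-05]
0.74 (np.float64(317.0), np.float64(190.0)) 285 349 158 222 [ 0.6312 -0.0521  0.012 ] [  0.8  -1.5 119.9]
0.63 (np.float64(326.5), np.float64(6.0)) 302 351 0 12 [ 0.4892 -0.0399  0.012 ] [143.2   5.4 119.9]
```

apply_moves([
  [0.5,-1,40,0,-1],
  [0.5,-1,80,0,-1],
  [0.5,-1,110,0,-1],
  [0.5,-1,122,0,-1],
  [0.5,-1,128,0,-1],
  [0.5,-1,128,0,-0.6],
  [0.5,-1,128,0,0],
  [0.5,-1,128,0,0.5],
  [0.5,-1,128,0,0.5],
  [0.5,-1,128,0,0.5],
])

```text
time: 28.6
ee_pos: [0.6319, -0.0508, 0.0044]
orientation: [[-0.999, 0.036, 0.001], [0.036, 0.999, -0.0], [-0.001, -0.0, -1.0]]
ft_force: [-0.9, 0.9, 1.2]
grip_width: 0.0547
finger_force: 30.0
```

apply_moves([
  [0,0,-40,0,0.5],
  [0,0,-85,0,0.5],
  [20,-40,-90,0,0.5],
  [45,-85,-90,0,0.5],
  [70,-130,-90,0,0.5],
  [95,-175,-90,0,0.5],
  [112,-209,-90,0,0.5],
  [112,-209,-90,0,0.5],
  [112,-209,-60,0,0.5],
  [112,-209,-40,0,0.5],
])

```text
time: 29.85
ee_pos: [0.512, -0.2543, 0.0426]
orientation: [[-0.999, 0.035, -0.001], [0.035, 0.999, 0.001], [0.001, 0.001, -1.0]]
ft_force: [-0.2, -0.1, -0.7]
grip_width: 0.0544
finger_force: 30.0
```

apply_moves([
  [0,0,15,0,0.5],
  [0,0,27,0,0.5],
  [0,0,32,0,0.5],
  [0,0,34,0,0.5],
  [0,0,34,0,0.5],
  [0,0,34,0,-0.4],
  [0,0,34,0,-0.4],
  [0,0,34,0,-0.4],
  [0,0,-20,0,-0.4],
  [0,0,-70,0,-0.4],
])

```text
time: 31.1
ee_pos: [0.5118, -0.2554, 0.115]
orientation: [[-0.999, 0.036, -0.001], [0.036, 0.999, 0.001], [0.001, 0.001, -1.0]]
ft_force: [1.2, -0.8, 0.6]
grip_width: 0.066
finger_force: 0.0
```

apply_moves([
  [10,30,0,0,-1],
  [25,85,0,0,-1],
  [40,140,0,0,-1],
  [50,190,0,0,-1],
  [56,216,0,0,-1],
  [56,216,0,0,-1],
  [56,216,0,0,-1],
  [56,216,0,0,-1],
  [56,216,0,0,-1],
  [56,216,0,0,-1],
])

```text
time: 32.35
ee_pos: [0.464, -0.0381, 0.1139]
orientation: [[-0.999, 0.037, -0.0], [0.037, 0.999, 0.0], [0.0, 0.0, -1.0]]
ft_force: [0.1, -0.0, -0.5]
grip_width: 0.0942
finger_force: 0.0
```

```bash
python3 lens.py
```

```text
32.35 [ 0.46404452 -0.03814295  0.11391331] [-9.99314392e-01  3.70234732e-02 -8.62089149e-05]
0.97 (np.float64(65.5), np.float64(261.0)) 28 103 229 293 [ 0.5136 -0.2567  0.012 ] [ -57.6 -216.6  101.9]
0.81 (np.float64(318.0), np.float64(194.0)) 284 352 160 228 [ 0.4616 -0.0388  0.012 ] [  2.4  -0.7 101.9]
```

apply_moves([
  [1.5,-0.5,40,0,-1],
  [1.5,-0.5,80,0,-1],
  [1.5,-0.5,100,0,-1],
  [1.5,-0.5,108,0,-1],
  [1.5,-0.5,110,0,-1],
  [1.5,-0.5,110,0,-0.6],
  [1.5,-0.5,110,0,0],
  [1.5,-0.5,110,0,0.5],
  [1.5,-0.5,110,0,0.5],
  [1.5,-0.5,110,0,0.5],
])

```text
time: 33.7
ee_pos: [0.4626, -0.0381, 0.0042]
orientation: [[-0.999, 0.036, 0.0], [0.036, 0.999, 0.0], [-0.0, 0.0, -1.0]]
ft_force: [-0.4, 0.8, 1.9]
grip_width: 0.0548
finger_force: 30.0
```

apply_moves([
  [0,0,-40,0,0.5],
  [0,0,-85,0,0.5],
  [-8,-45,-90,0,0.5],
  [-18,-95,-90,0,0.5],
  [-28,-150,-90,0,0.5],
  [-38,-205,-90,0,0.5],
  [-50,-260,-90,0,0.5],
  [-58.7,-314,-90,0,0.5],
  [-58.7,-314,-90,0,0.5],
  [-58.7,-314,-60,0,0.5],
])

```text
time: 34.95
ee_pos: [0.511, -0.3552, 0.0657]
orientation: [[-0.999, 0.037, 0.003], [0.037, 0.999, -0.003], [-0.003, -0.003, -1.0]]
ft_force: [0.0, 0.1, -0.9]
grip_width: 0.0547
finger_force: 30.0
```

apply_moves([
  [0,0,25,0,0.5],
  [0,0,45,0,0.5],
  [0,0,52,0,0.5],
  [0,0,54,0,0.5],
  [0,0,54,0,0.5],
  [0,0,54,0,-0.4],
  [0,0,54,0,-0.4],
  [0,0,54,0,-0.4],
  [0,0,0,0,-0.4],
  [0,0,-50,0,-0.4],
])

```text
time: 36.2
ee_pos: [0.5095, -0.3538, 0.115]
orientation: [[-0.999, 0.036, -0.001], [0.036, 0.999, 0.001], [0.001, 0.001, -1.0]]
ft_force: [0.3, -0.8, -0.2]
grip_width: 0.0659
finger_force: 0.0
```

apply_moves([
  [2,30,-40,0,0],
  [4,85,-45,1,0],
  [6,145,-45,2,0],
  [8,205,-45,3,0],
  [10,265,-45,4,0],
  [12,325,-45,4.3,0],
  [14,385,-45,4.3,0],
  [15,440,-45,4.3,0],
  [16,488,-45,4.3,0],
  [16,488,-45,4.3,0],
])

```text
time: 37.45
ee_pos: [0.511, 0.1367, 0.1591]
orientation: [[-0.994, 0.106, 0.0], [0.106, 0.994, 0.0], [-0.0, 0.0, -1.0]]
ft_force: [0.0, -0.4, 0.2]
grip_width: 0.0471
finger_force: 0.0
```

Run:
```python
from h import *
s=ctrl.state();e=np.array(s['ee_pos']);R=np.array(s['orientation']);print(s['time'],e,R[0])
kw=cal('wrist');im=ctrl.capture('wrist');im2=ctrl.capture('top')
print('pred',proj(kw,[[.5105,.1350,.084]]))
a=cv2.resize(im[100:300,220:420],(400,400),interpolation=cv2.INTER_CUBIC)
b=cv2.resize(im2[120:280,340:500],(400,400),interpolation=cv2.INTER_CUBIC)
cv2.imwrite('pics/c9.png',np.hstack([a,b]))
```

```text
37.45 [0.5110137  0.13673622 0.15907884] [-9.94331524e-01  1.06323949e-01  1.95983863e-04]
pred [[316.51315778 206.41403934]]
```

View pics/c9.png

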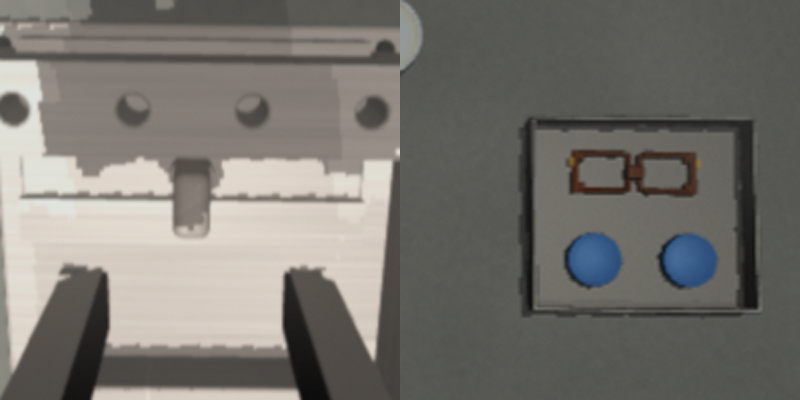

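The tray holds the frame and both lenses, flat and apart. The tab is about 1.7 mm to one side of the finger middle.

apply_moves([
  [0,-1.8,0,0.3,0],
  [0,-1.8,30,0.3,0],
  [0,-1.8,60,0.3,0],
  [0,-1.8,90,0.3,0],
  [0,-1.8,107.5,0.3,0],
  [0,-1.8,107.5,0.3,0],
  [0,-1.8,107.5,0.3,0.5],
  [0,-1.8,107.5,0.3,1],
  [0,-1.8,107.5,0.3,1],
  [0,-1.8,107.5,0.3,1],
])

```text
time: 38.8
ee_pos: [0.512, 0.1349, 0.0522]
orientation: [[-0.993, 0.118, 0.003], [0.118, 0.993, 0.006], [-0.002, 0.006, -1.0]]
ft_force: [2.9, 13.0, -0.8]
grip_width: 0.0138
finger_force: 30.0
```

apply_moves([
  [-3,0,0,0,1],
  [-7,0,0,0,1],
  [-11,0,0,0,1],
  [-15,0,0,0,1],
  [-19,0,0,0,1],
  [-23,0,0,0,1],
  [-27,0,0,0,1],
  [-29.5,0,0,0,1],
  [-30.5,0,0,0,1],
  [-30.5,0,0,0,1],
])

```text
time: 40.05
ee_pos: [0.5417, 0.1314, 0.0522]
orientation: [[-0.993, 0.117, 0.001], [0.117, 0.993, 0.004], [-0.0, 0.005, -1.0]]
ft_force: [-1.3, 9.9, 1.8]
grip_width: 0.0138
finger_force: 30.0
```

apply_moves([
  [-0.7,0.6,0,0,1],
  [-1.3,0.6,0,0,1],
  [-2,0.6,0,0,1],
  [-2,0.6,0,0,1],
  [-2,0.6,0,0,1],
  [-2,0.6,0,0,1],
  [-2,0.6,0,0,1],
  [-2,0.6,0,0,1],
  [-2,0.6,0,0,1],
  [-2,0.6,0,0,1],
])

```text
time: 41.3
ee_pos: [0.5419, 0.1314, 0.0522]
orientation: [[-0.993, 0.116, -0.004], [0.116, 0.993, 0.003], [0.004, 0.003, -1.0]]
ft_force: [-8.4, 8.2, 9.1]
grip_width: 0.0138
finger_force: 30.0
```

apply_moves([
  [1,0,0,0,1],
  [1,0,0,0,0.5],
  [1,0,0,0,0],
  [1,0,0,0,0],
  [1,0,-40,0,0],
  [1,0,-80,0,0],
  [1,0,-120,0,0],
  [40,-40,-150,0,0],
  [60,-80,-150,0,0],
  [60,-80,-150,0,0],
])

```text
time: 42.55
ee_pos: [0.4739, 0.0553, 0.2018]
orientation: [[-0.993, 0.119, 0.001], [0.119, 0.993, -0.0], [-0.001, -0.0, -1.0]]
ft_force: [-0.1, 1.1, -0.2]
grip_width: 0.0469
finger_force: 0.0
```

Run:
```python
from h import *
s=ctrl.state();print(s['time'],s['ee_pos'])
im=ctrl.capture('wrist');im2=ctrl.capture('scene')
a=cv2.resize(im,(640,400));b=cv2.resize(im2[200:350,290:410],(320,400))
cv2.imwrite('pics/c10.png',cv2.resize(np.hstack([a[:,160:],b]),(800,400)))
```

```text
42.55 [0.47393057 0.05526556 0.20183219]
```

View pics/c10.png

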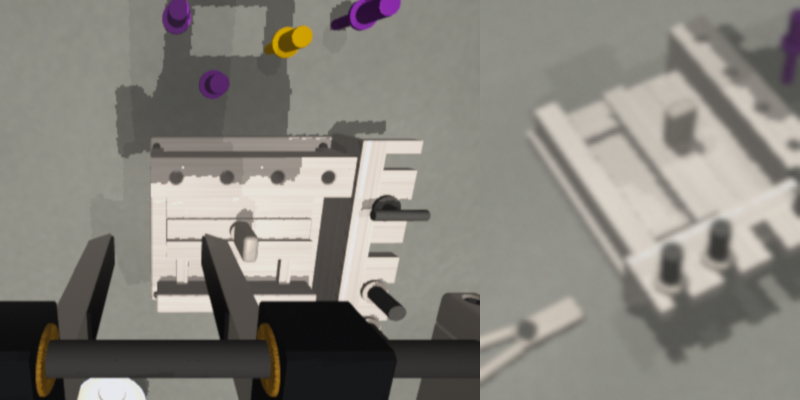

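The jaw is shut against its stop, both pins stand in notches 3 and 4, and the key still hangs in its notch. Handing in.

```bash
python3 -c "
from workcell import ctrl
print(ctrl.sign_off())"
```

```text
the job is handed in; nothing more can be done
None
```

The job is done and handed in at about 43 s: both pins are parked upright in notches 3 and 4, the frame and both lens blanks lie flat in the tray, and the jaw is shut against its stop; the key, pliers, dish and look-alikes were not touched.

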